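Open the bead jar in the caddy and hold its lid above the mouth

TASK

Stand the red-lidded bead jar upright and fully down in the square well of the beading caddy, so that the well keeps it from turning. Then unscrew its tight lid, stop turning as soon as the lid comes free, and lift it straight up, leaving the jar seated in the well. Finish holding the lid in the gripper, level, centred a couple of centimetres above the open mouth; leave the blue-lidded jar and the other things on the table alone, and never tip the bead jar.

Things in the scene. Friction and masses are not known exactly. Their poses are not given: they have to be found in the camera images.
- jar: square clear-glass jar of red and pink beads, its red lid screwed tight at the start. Body 58 x 58 mm, 68 mm tall, corners rounded; above it a round neck 44 mm across with four slanted glass ridges; rim 90 mm above the underside. About 0.32 kg. Origin: centre of the underside; z up, x and y square to the flat sides (all four alike).
- lid: red plastic lug lid of the bead jar, round, 59 mm diameter, 22 mm tall, straight ribbed side, 0.05 kg. Origin: centre of its lower edge; z up. Shut, that edge is 78 mm above the jar's underside, 10 mm clear of the square shoulder, and its x axis lies along the jar's. The jar may be carried by its shut lid; until it is free the lid cannot come off.
- lid_top (a point): centre of the lid's top, 22 mm above its lower edge. It unscrews anticlockwise seen from above: rises about 1.5 mm along the ridges and is free from about 50 to 72 degrees of turn against the jar (aim for 60; from 75 it meets the next ridges). A sprung seal makes it tight: it takes about 0.5 N m, so grip firmly (25 N or more); an unbraced jar turns along with it.
- jar_mouth (a point): centre of the bead jar's open mouth, on the jar's axis 90 mm above its underside
- caddy: plywood beading caddy screwed to the bench, 118 mm (x) by 330 mm (y), with one square jar well at its -y end and a six-compartment bead tray 28 mm tall beyond it to +y. Origin: underside, on the centre line of the well; x and y are square to the well's walls.
- well (a point): centre of the floor of the square well, 8 mm above the table. The well is 62 x 62 mm inside (2 mm to spare round the jar, which can still turn about 5 degrees either way), its upper edge is 37 mm above the table, and its mouth widens by 3.5 mm a side over the top 7 mm.
- blue_jar: bystander: the same jar with blue beads and a blue lid, 100 mm tall, origin at the centre of the underside
- red_spool: bystander: small spool of red thread, 32 mm diameter, 45 mm tall, origin at the underside
- teal_spool: bystander: small spool of teal thread, 32 mm diameter, 45 mm tall, origin at the underside
- twine: bystander: brown roll of twine, 72 mm diameter, 75 mm tall, origin at the underside
- tape_case: bystander: orange round tape-measure case, 54 mm diameter, 16 mm tall, origin at the underside
- pin_dish: bystander: round black magnetic pin dish, 76 mm diameter, 12 mm tall, origin at the underside
- shears: bystander: fabric shears lying flat, 222 mm long, 10 mm thick, origin near the pivot

How it is judged:
By the outcome, as a careful person would: the job done as asked, in the order asked, and still so for the second after the job is handed in, while the arm keeps its last pose, push and grip.
It also fails if it takes over 48 s, if anything falls off the work surface, if the arm or the gripper's body presses on something with over 40 N, if the wrist force passes 120 N, or if a joint passes its speed limit or range.

ROBOT

A 6-joint arm with a two-finger parallel gripper is mounted at the origin on the work surface. World frame = base frame: x ahead of the robot, y to its left, z up, the work surface at z = 0. Lengths are in m, angles in degrees, forces in N, time in s.
With the tool pointing down it reaches from about 0.4 to 0.825 m from the base axis. Payload 7 kg.
Tool frame: the origin (TCP) lies at the very end of the fingers, on their centre line; the grasp point (between the pads) lies hold_point_z behind it (hold_point_z is the distance from the TCP to the grasp point, in m); z points along the fingers, y is the line along which they close (so a half turn about z gives the same grasp; the last joint's range is limited). The gripper opens to 88 mm and grips with 3 to 60 N. Pads are 19 mm wide; open, the fingers measure 130 mm over their backs; the gripper's body (78 mm by 193 mm) begins 47 mm behind the grasp point.
Start: joints at [-56.144, 20.546, 0.682, 0, -70.136, -16.507], TCP at [0.201, -0.644, 0.227] pointing down, gripper open.
Joint ranges: [-176.03, 176.03], [-82.01, 121.73], [-58.28, 71.71], [-173.87, 95.51], [-174.79, -0.11], [-173.66, 173.66]. Speed limits (degrees/s): [136.94, 136.94, 172.46, 180, 180, 180].

INTERFACE

Orientations are given as [roll, pitch, yaw] about the fixed x, y, z axes, in that order (R = Rz(yaw) Ry(pitch) Rx(roll)).
In Python, from plant import get_obs, snapshot, close_job, hold_point_z gives the robot as it stands.
- The arm moves only by the tool play_rows, never from a script. Its argument "commands" is a list that holds one entry, the list of rows, each a list of 7 numbers: the shift along the tool's x, y, z in cm, then the turn, a rotation vector about the tool's x, y, z in degrees, then the opening, from 0 (shut) to 1 (fully open). In form: [[[x, y, z, ax, ay, az, fingers], ...]]. A call has 1 to 20 rows; each row is the pose to reach, as a shift and turn from the pose commanded when the call began, along the tool's axes at that moment; what a row does not reach only later rows make up. A row lasts 1/12 s, in which the tool goes at most 41.7 mm and 7.16 degrees, less where a joint would pass 70% of its speed; a pose out of reach is approached as far as the arm can. A call with a gripper value outside its range is refused whole. The fingers move at their own pace and stop on an object; the grip force is fixed at half the most. Time passes only in rows, so rows that repeat a pose let the fingers close. It gives the time, the measured TCP pose, the force, the opening and the grip force at its end, in the units of the state.
- get_obs(): the state, without advancing time (a new reading comes with each control period).
- snapshot(name): name is "side" or "top"; returns a dict with "frame" (400x640x3 uint8, red, green, blue), "camera_matrix" (3x3 intrinsics, pixels), "dist" ([k1, k2, p1, p2, k3] as OpenCV has them; the pictures are not rectified), "origin" and "attitude" of the camera in the world. Camera axes: x right, y down, z forward; pixel columns grow to the right and rows downward; lengths in m; the calibration is good to about 2 mm. A picture is of the moment at which its call begins. There is no depth.
- close_job(): hands the job in; it is judged then, once.
The state is a dict: "clock": time; "joint_pos": joint angles; "qvel": joint speeds; "tau": joint torques, N m; "tool_pos": TCP position; "orientation": TCP orientation; "force": force on the tool from outside, world axes, zero at the start; "moment": the same for the moment, N m; "opening": finger opening in m; "gripper_force": force on a finger pad.
Only numpy, scipy, OpenCV 4.12 (cv2) and the standard library are available. Lean on these libraries where they do the work, as an engineer would, in place of code of your own. Each camera call takes 0.05 s, during which the arm holds its last target. There are 200 camera calls.

## Working session

There is one attempt and no reset: what is moved stays moved. The work goes in short steps, Python scripts to look and compute and a tool call to move; the robot and the scene stay as the last step left them, time stands still between calls to the robot, and variables do not carry over. Pictures are saved under pics/ and viewed, at most 10 in all, crops included, and the job is handed in when it is done.

Besides the shell and the picture viewer there is one more tool, called as a command line: name --argument value ..., lists and objects as JSON in quotes. play_rows: Moves the arm, as the interface text tells. Its arguments: {"type":"object","properties":{"commands":{"type":"array","items":{"type":"array","items":{"type":"array","items":{"type":"number"}}}}},"required":["commands"]}

```bash
ls; mkdir -p pics
python3 - <<'E'
from plant import *
import cv2
print(hold_point_z); print(get_obs())
for n in("top","side"):
    s=snapshot(n); cv2.imwrite(f"pics/{n}0.png",s["frame"][:,:,::-1]); print({k:v for k,v in s.items() if k!="frame"})
E
```

```text
pics
0.0188
{'clock': 0.0, 'joint_pos': array([-5.61441883e+01,  2.05918441e+01,  6.31920796e-01, -2.04781305e-02,
       -7.01363424e+01, -1.65081491e+01]), 'qvel': array([-0.00918515, -0.05327798,  0.03682902,  0.02279264, -0.01370138,
       -0.03417782]), 'tau': array([-1.89130878e-03, -5.82725251e+01,  2.93052614e+01,  6.99729592e+00,
        6.85297549e-03, -1.68699376e-04]), 'tool_pos': array([ 0.20109611, -0.64381351,  0.22560288]), 'orientation': array([ 1.79902232e+02, -8.89975360e-03, -1.62659304e+02]), 'force': array([-1.04862992, -0.23405164, -0.40910565]), 'moment': array([-0.01673628, -0.00876114, -0.00429876]), 'gripper_force': 0.0, 'opening': 0.08750487673226869}
{'camera_matrix': array([[363.25231862,   0.        , 327.71473885],
       [  0.        , 363.25231862, 200.33626607],
       [  0.        ,   0.        ,   1.        ]]), 'dist': array([-0.0002895,  0.       ,  0.       ,  0.       ,  0.       ]), 'origin': array([ 0.49723924, -0.10054261,  0.80857844]), 'attitude': array([-176.20242012,   -1.34930579,  -89.95560838])}
{'camera_matrix': array([[375.93432859,   0.        , 322.97048631],
       [  0.        , 375.93432859, 194.5846617 ],
       [  0.        ,   0.        ,   1.        ]]), 'dist': array([-0.08589707,  0.        ,  0.        ,  0.        ,  0.        ]), 'origin': array([0.34521834, 0.47052063, 0.46155099]), 'attitude': array([-120.52674009,    1.26381231, -159.52291068])}
```

View pics/top0.png

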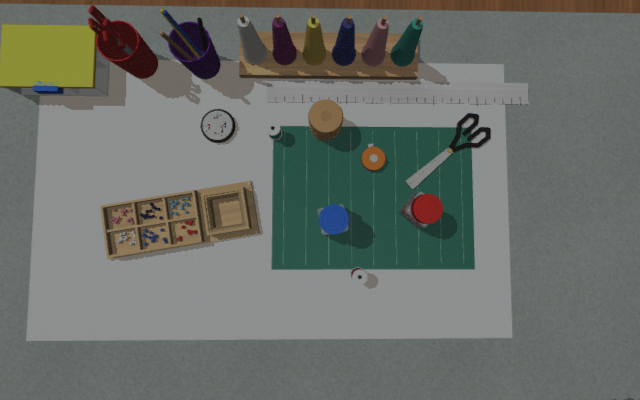

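View pics/side0.png

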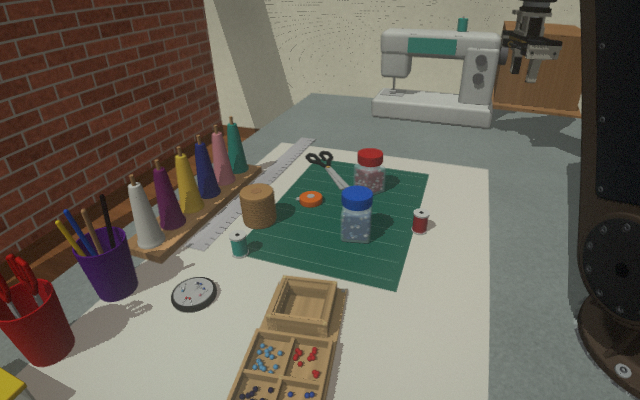

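The top view shows the red lid at about (427,209), the blue jar at (334,219) and the well at about (228,211). The side view shows the red lid at (370,157) and the well at (305,300). Next I'll measure them and take an enlarged crop for the angles.

```bash
cat > h.py <<'E'
from plant import *
import cv2, numpy as np
from scipy.spatial.transform import Rotation as R
def ray(s,uv):
    p=cv2.undistortPoints(np.array(uv,float).reshape(-1,1,2),s["camera_matrix"],s["dist"])[:,0]
    d=np.c_[p,np.ones(len(p))]@R.from_euler('xyz',s["attitude"],degrees=True).as_matrix().T
    return s["origin"],d
def onz(s,uv,z):
    o,d=ray(s,uv); return o+d*((z-o[2])/d[:,2])[:,None]
def proj(s,P):
    M=R.from_euler('xyz',s["attitude"],degrees=True).as_matrix().T
    return cv2.projectPoints(np.array(P,float).reshape(-1,3),cv2.Rodrigues(M)[0],-M@s["origin"],s["camera_matrix"],s["dist"])[0][:,0]
def redmask(s):
    h=cv2.cvtColor(s["frame"],cv2.COLOR_RGB2HSV)
    return (((h[...,0]<6)|(h[...,0]>174))&(h[...,1]>190)&(h[...,2]>90)).astype(np.uint8)
E
python3 - <<'E'
from h import *
s=snapshot("top"); t=snapshot("side")
for q,box in((s,(395,180,60,60)),(t,(340,140,60,60))):
    m=redmask(q); k=np.zeros_like(m); x,y,w,h=box; k[y:y+h,x:x+w]=m[y:y+h,x:x+w]
    c=max(cv2.findContours(k,0,1)[0],key=cv2.contourArea); e=cv2.fitEllipse(c); print(e,cv2.contourArea(c),cv2.boundingRect(c))
    if q is s:
        print("lid top",onz(s,[e[0]],.1))
a=cv2.resize(s["frame"][180:240,390:460],None,fx=5.7,fy=5.7,interpolation=2)
b=cv2.resize(s["frame"][170:260,185:275],None,fx=4.4,fy=4.4,interpolation=2)
o=np.zeros((400,800,3),np.uint8);o[:a.shape[0],:a.shape[1]]=a;o[:b.shape[0],400:400+b.shape[1]]=b
o=cv2.convertScaleAbs(o,alpha=1.6)
cv2.imwrite("pics/c1.png",o[:,:,::-1])
E
```

```text
((427.3286437988281, 208.11180114746094), (27.56705665588379, 28.220048904418945), 122.01280975341797) 605.5 (413, 194, 29, 30)
lid top [[ 0.52944059 -0.31304909  0.1       ]]Traceback (most recent call last):
  File "<stdin>", line 5, in <module>
cv2.error: OpenCV(4.12.0) /io/opencv/modules/imgproc/src/shapedescr.cpp:361: error: (-201:Incorrect size of input array) There should be at least 5 points to fit the ellipse in function 'fitEllipseNoDirect'
```

```bash
sed -i 's/>190)/>150)/; s/>90)/>60)/' h.py
python3 - <<'E'
from h import *
s=snapshot("top"); t=snapshot("side")
for q,box in((s,(395,180,60,60)),(t,(340,140,60,60))):
    m=redmask(q); k=np.zeros_like(m); x,y,w,h=box; k[y:y+h,x:x+w]=m[y:y+h,x:x+w]
    c=max(cv2.findContours(k,0,1)[0],key=cv2.contourArea); print(cv2.minEnclosingCircle(c),cv2.contourArea(c),cv2.boundingRect(c))
    if q is s: C=onz(s,[cv2.fitEllipse(c)[0]],.1)[0]; print("lid top",C)
p=np.array([[C[0]+.0295*np.cos(a),C[1]+.0295*np.sin(a),z] for a in np.arange(0,6.3,.1) for z in(.078,.1)])
print("side predicted",proj(t,p).min(0),proj(t,p).max(0))
a=cv2.resize(s["frame"][180:240,390:460],None,fx=5.7,fy=5.7,interpolation=2)
b=cv2.resize(s["frame"][170:260,185:275],None,fx=4.4,fy=4.4,interpolation=2)
o=np.zeros((400,800,3),np.uint8);o[:a.shape[0],:a.shape[1]]=a;o[:b.shape[0],400:400+b.shape[1]]=b
o=cv2.convertScaleAbs(o,alpha=1.6)
cv2.imwrite("pics/c1.png",o[:,:,::-1])
E
```

```text
((426.73333740234375, 208.0), 15.558731079101562) 677.5 (412, 194, 31, 30)
lid top [ 0.52924947 -0.31211441  0.1       ]
((369.8541564941406, 156.0), 12.510955810546875) 307.5 (358, 149, 25, 18)
side predicted [357.16670045 148.21370152] [382.93654068 167.49703923]
```

View pics/c1.png

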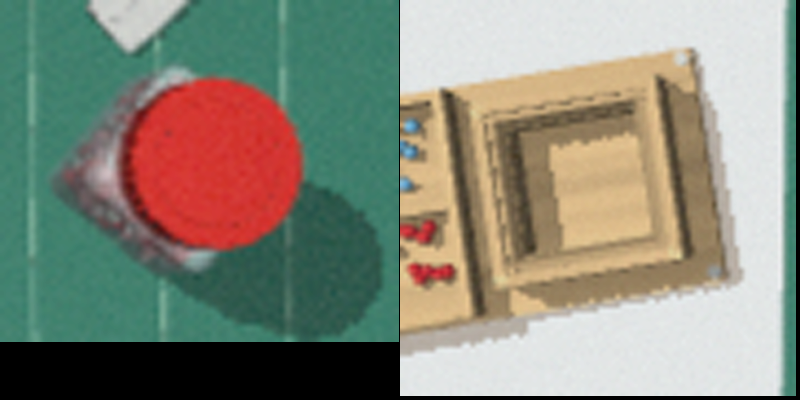

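Left panel: the jar body shows to the left of the lid, with its left corner near crop (55,178). Right panel: the well's raised rim runs roughly (483,115), (655,78), (688,255), (500,285). I'll enlarge both views of the well and pull out the jar silhouette.

Run:
```python
from h import *
s=snapshot("top"); t=snapshot("side")
fs=np.mean([snapshot("top")["frame"].astype(float) for _ in range(6)],0).clip(0,255).astype(np.uint8)
ft=np.mean([snapshot("side")["frame"].astype(float) for _ in range(6)],0).clip(0,255).astype(np.uint8)
np.savez("f.npz",fs=fs,ft=ft)
a=cv2.resize(fs[180:250,190:270],None,fx=5,fy=8,interpolation=cv2.INTER_CUBIC)
a=cv2.resize(fs[180:250,195:265],None,fx=8,fy=8,interpolation=cv2.INTER_CUBIC)
cv2.imwrite("pics/w1.png",cv2.convertScaleAbs(a,alpha=1.5)[:,:,::-1])
b=cv2.resize(ft[265:345,250:350],None,fx=7,fy=7,interpolation=cv2.INTER_CUBIC)
cv2.imwrite("pics/w2.png",b[:,:,::-1])
# jar silhouette: anything not green, near jar
h=cv2.cvtColor(fs,cv2.COLOR_RGB2HSV)
m=(~((h[...,0]>60)&(h[...,0]<95)&(h[...,1]>110))).astype(np.uint8)
k=np.zeros_like(m);k[190:235,397:450]=m[190:235,397:450]
for r in k[188:232,395:448]: print(''.join('.#'[v] for v in r))
```

```text
.....................................................
.....................................................
......................#.....................#........
......................######................#........
.....................########...............##.......
..................####################......##.......
................########################....##.......
................##########################..##.......
...............############################.##.......
..............###############################........
.............#################################.......
............##################################.......
...........###################################.......
...........####################################......
..........######################################.....
.........#######################################.....
........########################################.....
.......##########################################....
......###########################################....
......###########################################....
.....###############
[... 575 characters left out ...]
..........####################################......
............################################.##......
.............#############################...##......
...............##########################....##......
................#######################......##......
.................#################...........##......
..................################...........#.......
...................##############............#.......
.....................##########..............#.......
.......................#...##................#.......
.......................#.....................#.....#.
.......................#.....................#.......
.......................##....................##......
```

View pics/w1.png

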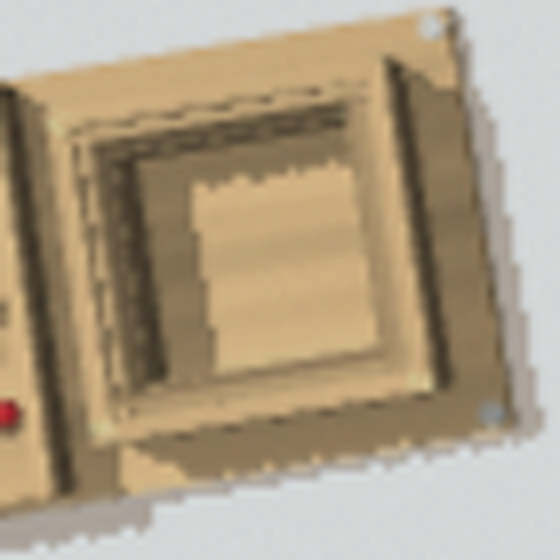

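View pics/w2.png

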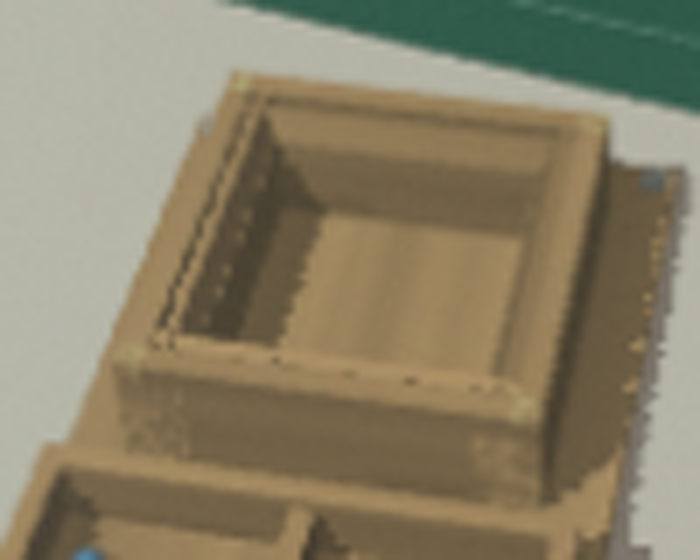

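Top crop: rim outer corners are at (60,128), (388,62), (440,385) and (103,440). Side crop: the same corners are at (118,358), (235,75), (605,120) and (535,410). I'll triangulate these and work out the jar yaw from its table corner.

Run:
```python
from h import *
s=snapshot("top"); t=snapshot("side")
A=(np.array([(60,128),(388,62),(440,385),(103,440)])+.5)/8-.5+[195,180]
B=(np.array([(118,358),(235,75),(605,120),(535,410)])+.5)/7-.5+[250,265]
pa=onz(s,A,.037);pb=onz(t,B,.037);print(pa.round(4),pb.round(4))
for p in(pa,pb,(pa+pb)/2):
    e=[np.linalg.norm(p[i]-p[i-1]) for i in range(4)]
    d=[np.degrees(np.arctan2(*(p[j]-p[i])[[1,0]])) for i,j in((1,0),(2,3))]+[np.degrees(np.arctan2(*(p[j]-p[i])[[1,0]])) for i,j in((3,0),(2,1))]
    print("c",p.mean(0).round(4),"sides",np.round(e,4),"y-dir,x-dir",np.round(d,1))
o1,d1=ray(s,A);o2,d2=ray(t,B)
for a,b in zip(d1,d2):
    k=np.linalg.lstsq(np.c_[a,-b],o2-o1,rcond=None)[0];print("tri",((o1+k[0]*a+o2+k[1]*b)/2).round(4),"gap",np.linalg.norm(o1+k[0]*a-o2-k[1]*b).round(4))
# plate far edge yaw
P=onz(s,(np.array([(455,8),(515,425)])+.5)/8-.5+[195,180],.008);v=P[0]-P[1];print("plate",np.linalg.norm(v),np.degrees(np.arctan2(v[1],v[0])))
# jar
J=onz(s,[[426.73,208]],.1)[0]
c=onz(s,[[398,211],[397.5,211.0]],0.0);v=c-J
print("jar corner r,ang",np.hypot(v[:,0],v[:,1]),np.degrees(np.arctan2(v[:,1],v[:,0])))
# bottom edges lines: left boundary pixels rows
up=onz(s,[[400,208.],[405,201.]],0);lo=onz(s,[[399,213],[405,218]],0)
for l in(up,lo):
    w=l[1]-l[0];print("edge",np.degrees(np.arctan2(w[1],w[0]))%90)
for r0,c0 in (([417,190],1),([421,228],1)):
    q=onz(s,[r0],.068)[0]-J;print("shoulder corner",np.hypot(*q[:2]),np.degrees(np.arctan2(q[1],q[0])))
```

```text
[[0.558  0.147  0.037 ]
 [0.5758 0.0611 0.037 ]
 [0.4903 0.0461 0.037 ]
 [0.4759 0.1339 0.037 ]] [[0.5627 0.15   0.037 ]
 [0.5768 0.0641 0.037 ]
 [0.4901 0.0497 0.037 ]
 [0.4764 0.1336 0.037 ]]
c [0.525 0.097 0.037] sides [0.0832 0.0878 0.0868 0.089 ] y-dir,x-dir [101.7  99.3   9.1  10. ]
c [0.5265 0.0994 0.037 ] sides [0.0878 0.0871 0.0879 0.085 ] y-dir,x-dir [99.3 99.2 10.7  9.4]
c [0.5257 0.0982 0.037 ] sides [0.0855 0.0874 0.0873 0.087 ] y-dir,x-dir [100.5  99.3   9.9   9.7]
tri [0.5606 0.1486 0.0359] gap 0.0054
tri [0.5769 0.0619 0.0349] gap 0.002
tri [0.4907 0.0468 0.0341] gap 0.0008
tri [0.4761 0.1339 0.0374] gap 0.0005
plate 0.11598739408953421 8.927588523733734
jar corner r,ang [0.03508073 0.03620267] [93.69575496 93.58399567]
edge 53.915960480976075
edge 50.09897439216067
shoulder corner 0.039805309506519865 14.531040121805365
shoulder corner 0.03962123487071921 175.69936630738212
```

Both views put the well centre at about (0.526, 0.098) with yaw about 9.5°. The rim sides measure 87 mm and the plate 116 mm against the given 118, so the scale holds. The jar is at (0.529, -0.312) with yaw about 50° mod 90. Next I'll plan the approach.

```bash
cat >> h.py <<'E'
def go(x,y,z,yaw):
    o=get_obs(); Rt=R.from_euler('xyz',o["orientation"],degrees=True)
    g=R.from_euler('xyz',[180,0,yaw],degrees=True)
    print("t",round(o["clock"],2),"pos",o["tool_pos"].round(4),"rpy",o["orientation"].round(2),"shift cm",((Rt.inv().apply(np.array([x,y,z])-o["tool_pos"]))*100).round(2),"turn",(Rt.inv()*g).as_rotvec(degrees=True).round(2),"F",o["force"].round(1),"M",o["moment"].round(2),"open",round(o["opening"],4),"grip",o["gripper_force"].round(1),"q",o["joint_pos"].round(0))
E
python3 -c "
from h import *
go(.529,-.312,.20,-162.66);go(.529,-.312,.072,-162.66)"
```

```text
Traceback (most recent call last):
  File "h.py", line 19, in go
    print("t",round(o["clock"],2),"pos",o["tool_pos"].round(4),"rpy",o["orientation"].round(2),"shift cm",((Rt.inv().apply(np.array([x,y,z])-o["tool_pos"]))*100).round(2),"turn",(Rt.inv()*g).as_rotvec(degrees=True).round(2),"F",o["force"].round(1),"M",o["moment"].round(2),"open",round(o["opening"],4),"grip",o["gripper_force"].round(1),"q",o["joint_pos"].round(0))
                                                                                                                                                                                                                                                                                                                     ^^^^^^^^^^^^^^^^^^^^^^^^
AttributeError: 'float' object has no attribute 'round'
```

```bash
sed -i 's/o\["gripper_force"\].round(1)/round(float(o["gripper_force"]),1)/' h.py
python3 -c "
from h import *
go(.529,-.312,.20,-162.66);go(.529,-.312,.072,-162.66)"
```

```text
t 1.1 pos [ 0.2013 -0.6443  0.2266] rpy [ 180.      0.   -162.65] shift cm [-41.19  21.94   2.66] turn [0.   0.   0.01] F [-0.1 -0.1  0.6] M [-0.04  0.01  0.03] open 0.0876 grip 0.0 q [-56.  21.   1.  -0. -70. -17.]
t 1.1 pos [ 0.2013 -0.6443  0.2266] rpy [ 180.      0.   -162.65] shift cm [-41.19  21.94  15.46] turn [0.   0.   0.01] F [-0.1 -0.1  0.6] M [-0.04  0.01  0.03] open 0.0876 grip 0.0 q [-56.  21.   1.  -0. -70. -17.]
```

play_rows --commands '[[[-2,1.1,0.1,0,0,0,1],[-4,2.2,0.3,0,0,0,1],[-7,3.7,0.5,0,0,0,1],[-10,5.3,0.7,0,0,0,1],[-13,6.9,0.9,0,0,0,1],[-16,8.5,1.1,0,0,0,1],[-19,10.1,1.3,0,0,0,1],[-22,11.7,1.5,0,0,0,1],[-25,13.3,1.7,0,0,0,1],[-28,14.9,1.9,0,0,0,1],[-31,16.5,2.1,0,0,0,1],[-34,18.1,2.3,0,0,0,1],[-37,19.7,2.5,0,0,0,1],[-39,20.8,2.6,0,0,0,1],[-40.5,21.6,2.66,0,0,0,1],[-41.2,21.9,2.66,0,0,0,1],[-41.2,21.9,2.66,0,0,0,1],[-41.2,21.9,2.66,0,0,0,1]]]'

```text
clock: 2.6
tool_pos: [0.529, -0.3124, 0.1999]
orientation: [180.0, -0.0, -162.6]
force: [-0.1, -0.3, 0.2]
opening: 0.0871
gripper_force: 0.0
```

```bash
python3 -c "
from h import *
go(.529,-.312,.072,-162.66)
t=snapshot('side');print(proj(t,[[.529,-.312,.1]]))
cv2.imwrite('pics/s2.png',cv2.resize(t['frame'][60:220,290:450],None,fx=3.5,fy=3.5,interpolation=2)[:,:,::-1])"
```

```text
t 2.6 pos [ 0.529  -0.3124  0.1999] rpy [ 1.7999e+02 -2.0000e-02 -1.6262e+02] shift cm [-1.000e-02  4.000e-02  1.279e+01] turn [ 0.01 -0.02  0.04] F [-0.1 -0.3  0.2] M [-0.02  0.04 -0.04] open 0.0871 grip 0.0 q [-12.  16. -10.   0. -65. -60.]
[[370.22402095 153.34861089]]
```

View pics/s2.png

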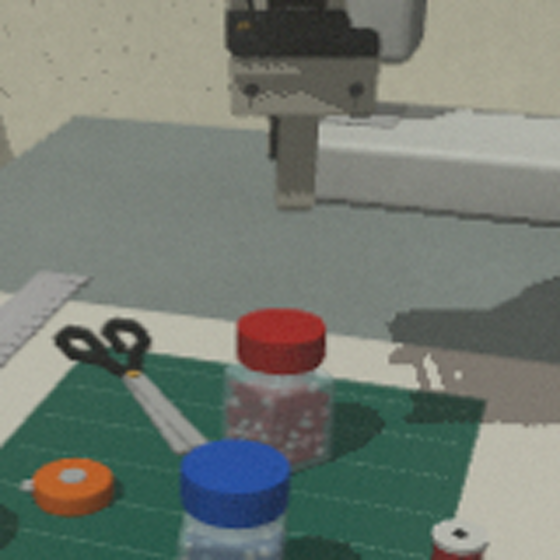

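The crop shows the open gripper right above the red jar (lid at crop (280,340)) with nothing close to the fingers. I'll descend and grip.

play_rows --commands '[[[0,0,1.5,0,0,0,1],[0,0,3.5,0,0,0,1],[0,0,5.5,0,0,0,1],[0,0,7.5,0,0,0,1],[0,0,9.5,0,0,0,1],[0,0,11,0,0,0,1],[0,0,12,0,0,0,1],[0,0,12.6,0,0,0,1],[0,0,12.8,0,0,0,1],[0,0,12.8,0,0,0,1],[0,0,12.8,0,0,0,0.6],[0,0,12.8,0,0,0,0.4],[0,0,12.8,0,0,0,0.2],[0,0,12.8,0,0,0,0],[0,0,12.8,0,0,0,0],[0,0,12.8,0,0,0,0],[0,0,12.8,0,0,0,0],[0,0,12.8,0,0,0,0]]]'

```text
clock: 4.15
tool_pos: [0.5296, -0.3127, 0.0724]
orientation: [-180.0, 0.0, -162.6]
force: [0.8, -2.4, 2.9]
opening: 0.0581
gripper_force: 30.0
```

```bash
python3 -c "
from h import *
go(.529,-.312,.215,-162.66)"
```

```text
t 4.15 pos [ 0.5296 -0.3127  0.0724] rpy [-1.7995e+02  4.0000e-02 -1.6264e+02] shift cm [  0.03   0.08 -14.26] turn [-0.05  0.04  0.02] F [ 0.8 -2.4  2.9] M [-0.61 -0.12 -0.01] open 0.0581 grip 30.0 q [-12.  23. -18.   0. -49. -60.]
```

Gripped at 58 mm and 30 N. I'll lift to 0.215.

play_rows --commands '[[[0,0,-0.3,0,0,0,0],[0,0,-1,0,0,0,0],[0,0,-2,0,0,0,0],[0,0,-3.5,0,0,0,0],[0,0,-5,0,0,0,0],[0,0,-6.5,0,0,0,0],[0,0,-8,0,0,0,0],[0,0,-9.5,0,0,0,0],[0,0,-11,0,0,0,0],[0,0,-12.5,0,0,0,0],[0,0,-13.7,0,0,0,0],[0,0,-14.3,0,0,0,0],[0,0,-14.3,0,0,0,0]]]'

```text
clock: 5.23
tool_pos: [0.5297, -0.3125, 0.217]
orientation: [-179.9, 0.1, -162.6]
force: [0.4, -0.5, -4.9]
opening: 0.0583
gripper_force: 30.0
```

```bash
python3 -c "
from h import *
go(.526,.098,.215,-162.66)
go(.526,.098,.215,-162.66-40.5)"
```

```text
t 5.23 pos [ 0.5297 -0.3125  0.217 ] rpy [-1.7992e+02  1.3000e-01 -1.6264e+02] shift cm [-11.89  39.29   0.17] turn [-0.08  0.13  0.02] F [ 0.4 -0.5 -4.9] M [-0.05 -0.09 -0.  ] open 0.0583 grip 30.0 q [-12.  15.  -8.   0. -66. -60.]
t 5.23 pos [ 0.5297 -0.3125  0.217 ] rpy [-1.7992e+02  1.3000e-01 -1.6264e+02] shift cm [-11.89  39.29   0.17] turn [-3.000e-02  1.600e-01  4.052e+01] F [ 0.4 -0.5 -4.9] M [-0.05 -0.09 -0.  ] open 0.0583 grip 30.0 q [-12.  15.  -8.   0. -66. -60.]
```

play_rows --commands '[[[-0.3,1,0,0,0,1,0],[-0.9,3,0,0,0,3,0],[-1.6,5.3,0,0,0,5.5,0],[-2.3,7.6,0,0,0,8,0],[-3,9.9,0,0,0,10.5,0],[-3.7,12.2,0,0,0,13,0],[-4.4,14.5,0,0,0,15.5,0],[-5.1,16.8,0,0,0,18,0],[-5.8,19.1,0,0,0,20.5,0],[-6.5,21.4,0,0,0,23,0],[-7.2,23.7,0,0,0,25.5,0],[-7.9,26,0,0,0,28,0],[-8.6,28.3,0,0,0,30.5,0],[-9.3,30.6,0,0,0,33,0],[-10,32.9,0,0,0,35.5,0],[-10.6,35.2,0,0,0,38,0],[-11.2,37,0,0,0,39.5,0],[-11.6,38.4,0.1,0,0,40.3,0],[-11.9,39.3,0.2,0,0,40.5,0],[-11.9,39.3,0.2,0,0,40.5,0]]]'

```text
clock: 6.9
tool_pos: [0.5251, 0.0996, 0.212]
orientation: [-180.0, -0.1, 156.9]
force: [-0.4, -0.7, -4.4]
opening: 0.0583
gripper_force: 30.0
```

```bash
python3 -c "
from h import *
go(.526,.098,.160,-203.2)
t=snapshot('side');s=snapshot('top')
a=cv2.resize(t['frame'][130:350,190:410],None,fx=2.7,fy=2.7,interpolation=2)
cv2.imwrite('pics/s3.png',a[:,:,::-1])"
```

```text
t 6.9 pos [0.5251 0.0996 0.212 ] rpy [-1.7996e+02 -6.0000e-02  1.5694e+02] shift cm [-0.15 -0.11  5.2 ] turn [-0.04 -0.06  0.14] F [-0.4 -0.7 -4.4] M [-0.15 -0.06 -0.04] open 0.0583 grip 30.0 q [  32.    8.  -18.   -0.  -64. -145.]
```

View pics/s3.png

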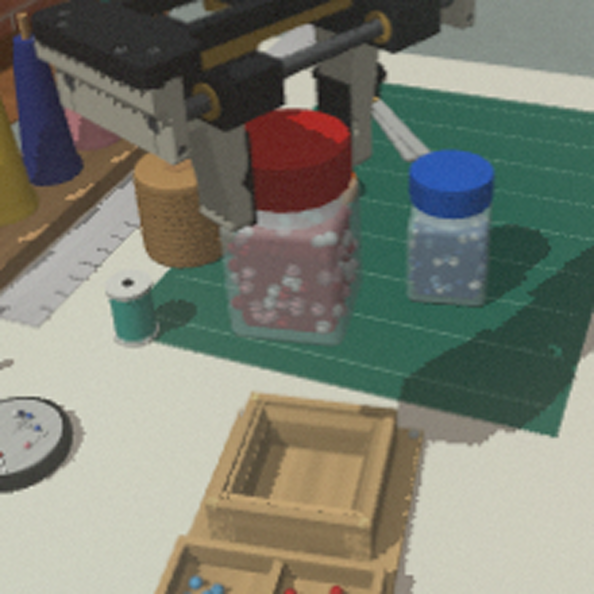

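The jar hangs upright above the well, with its bottom front edge running about crop (233,332) to (345,342). I'll zoom in on its lower body for yaw and position.

```bash
python3 -c "
from h import *
ft=np.mean([snapshot('side')['frame'].astype(float) for _ in range(4)],0)[200:265,265:335]
a=cv2.resize(ft.astype(np.uint8),None,fx=8,fy=8,interpolation=2)
a=cv2.convertScaleAbs(a,alpha=1.3)
cv2.imwrite('pics/s4.png',a[:,:,::-1])
go(.526,.098,.160,-203.2)"
```

```text
t 7.2 pos [0.5255 0.0975 0.2129] rpy [-1.7999e+02 -1.0000e-02  1.5681e+02] shift cm [-0.03  0.07  5.29] turn [-0.01 -0.01  0.01] F [-0.1  0.5 -3.6] M [-0.09 -0.01  0.03] open 0.0585 grip 30.0 q [  32.    8.  -18.   -0.  -64. -145.]
```

View pics/s4.png

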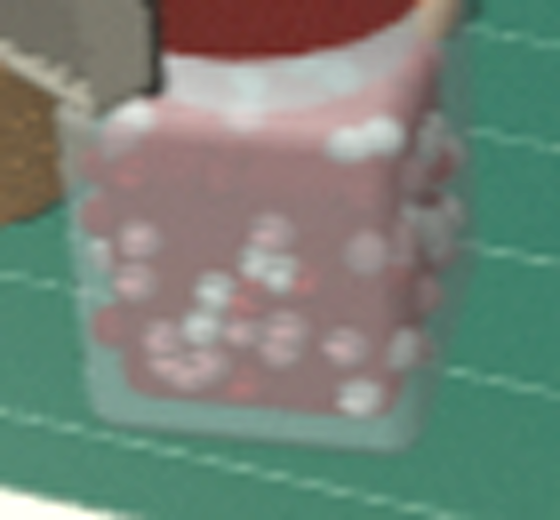

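The bottom front edge runs from crop (110,424) to (390,450), and the front corners are at about x=93 and x=415. From these I can compute the jar pose.

```bash
python3 -c "
from h import *
t=snapshot('side')
c=lambda L:(np.array(L)+.5)/8-.5+[265,200]
z=.1405
for L in ([(110,424),(390,450)],[(93,420),(415,450)]):
    p=onz(t,c(L),z);v=p[0]-p[1];y=np.degrees(np.arctan2(v[1],v[0]));n=np.array([np.sin(np.radians(y)),-np.cos(np.radians(y)),0])
    print(p.round(4),'len',np.linalg.norm(v).round(4),'yaw',y.round(1),'centre',(p.mean(0)+.029*n).round(4))
go(.526,.098,.160,-203.2)"
```

```text
[[0.5457 0.1252 0.1405]
 [0.4988 0.1161 0.1405]] len 0.0478 yaw 11.0 centre [0.5278 0.0922 0.1405]
[[0.5489 0.1252 0.1405]
 [0.4949 0.1147 0.1405]] len 0.0551 yaw 11.0 centre [0.5274 0.0915 0.1405]
t 7.25 pos [0.5256 0.0975 0.2129] rpy [-179.99   -0.    156.8 ] shift cm [-0.02  0.06  5.29] turn [-0.01 -0.    0.  ] F [ 0.2  0.1 -5. ] M [-0.05 -0.1   0.01] open 0.058 grip 30.0 q [  32.    8.  -18.   -0.  -64. -145.]
```

Yaw is 11° against the well's roughly 9.7°, and the centre agrees within 2 mm, inside the chamfer's capture range. I'll turn 1°, descend to the chamfer and check the force.

play_rows --commands '[[[0.05,0.05,1,0,0,0.5,0],[0.05,0.05,2.5,0,0,1,0],[0.05,0.05,4,0,0,1,0],[0.05,0.05,5.5,0,0,1,0],[0.05,0.05,7,0,0,1,0],[0.05,0.05,8.3,0,0,1,0],[0.05,0.05,9.2,0,0,1,0],[0.05,0.05,9.8,0,0,1,0],[0.05,0.05,10.1,0,0,1,0],[0.05,0.05,10.4,0,0,1,0],[0.05,0.05,10.7,0,0,1,0],[0.05,0.05,11,0,0,1,0],[0.05,0.05,11.2,0,0,1,0],[0.05,0.05,11.2,0,0,1,0]]]'

```text
clock: 8.42
tool_pos: [0.5253, 0.0989, 0.1008]
orientation: [180.0, -0.0, 155.8]
force: [-0.4, -0.0, -5.3]
opening: 0.058
gripper_force: 30.0
```

```bash
python3 -c "
from h import *
go(.525,.098,.0804,-204.2)"
```

```text
t 8.42 pos [0.5253 0.0989 0.1008] rpy [ 1.8000e+02 -1.0000e-02  1.5584e+02] shift cm [-0.01 -0.09  2.04] turn [ 0.   -0.01  0.04] F [-0.4 -0.  -5.3] M [-0.02 -0.01 -0.  ] open 0.058 grip 30.0 q [  32.   14.  -27.   -0.  -49. -146.]
```

Past the chamfer with no contact force. Continuing down.

play_rows --commands '[[[0,0,0.3,0,0,0,0],[0,0,0.6,0,0,0,0],[0,0,0.9,0,0,0,0],[0,0,1.2,0,0,0,0],[0,0,1.5,0,0,0,0],[0,0,1.7,0,0,0,0],[0,0,1.85,0,0,0,0],[0,0,1.95,0,0,0,0],[0,0,2.0,0,0,0,0],[0,0,2.0,0,0,0,0],[0,0,2.0,0,0,0,0]]]'

```text
clock: 9.33
tool_pos: [0.5254, 0.0989, 0.0811]
orientation: [180.0, 0.0, 155.9]
force: [0.5, 0.0, -4.3]
opening: 0.0579
gripper_force: 30.0
```

```bash
python3 -c "
from h import *
go(.525,.098,.0804,-204.2)"
```

```text
t 9.33 pos [0.5254 0.0989 0.0811] rpy [1.7999e+02 1.0000e-02 1.5585e+02] shift cm [ 0.   -0.1   0.07] turn [0.01 0.01 0.05] F [ 0.5  0.  -4.3] M [-0.07 -0.02 -0.  ] open 0.0579 grip 30.0 q [  32.   16.  -28.    0.  -47. -146.]
```

play_rows --commands '[[[0,0,0.05,0,0,0,0],[0,0,0.1,0,0,0,0],[0,0,0.12,0,0,0,0],[0,0,0.12,0,0,0,0],[0,0,0.12,0,0,0,0]]]'

```text
clock: 9.75
tool_pos: [0.5256, 0.0988, 0.0803]
orientation: [180.0, 0.0, 155.9]
force: [-1.6, -1.4, 3.5]
opening: 0.0581
gripper_force: 30.0
```

```bash
python3 -c "
from h import *
go(.525,.098,.0804,-204.2)"
```

```text
t 9.75 pos [0.5256 0.0988 0.0803] rpy [1.7998e+02 3.0000e-02 1.5586e+02] shift cm [ 0.02 -0.1  -0.01] turn [0.02 0.03 0.06] F [-1.6 -1.4  3.5] M [-0.59  0.62 -0.02] open 0.0581 grip 30.0 q [  32.   16.  -28.    0.  -46. -146.]
```

Seated: TCP z is 0.0803 as expected, with floor contact. Now the first small unscrewing turns, watching the moment.

play_rows --commands '[[[0,0,0,0,0,-1,0],[0,0,0,0,0,-2,0],[0,0,0,0,0,-3,0],[0,0,0,0,0,-3,0]]]'

```text
clock: 10.08
tool_pos: [0.5262, 0.0993, 0.0802]
orientation: [179.9, 0.1, 159.0]
force: [0.9, -0.7, 3.2]
opening: 0.0584
gripper_force: 30.0
```

```bash
python3 -c "
from h import *
go(.525,.098,.0804,-204.2)"
```

```text
t 10.08 pos [0.5262 0.0993 0.0802] rpy [1.7993e+02 8.0000e-02 1.5896e+02] shift cm [ 0.07 -0.16 -0.02] turn [0.07 0.08 3.16] F [ 0.9 -0.7  3.2] M [-0.33 -0.57 -0.02] open 0.0584 grip 30.0 q [  32.   16.  -28.    0.  -46. -143.]
```

play_rows --commands '[[[0,0,0,0,0,-1,0],[0,0,0,0,0,-2,0],[0,0,0,0,0,-3,0],[0,0,0,0,0,-3,0]]]'

```text
clock: 10.42
tool_pos: [0.5258, 0.0995, 0.0802]
orientation: [179.9, 0.0, 162.0]
force: [-0.2, 0.5, 5.4]
opening: 0.058
gripper_force: 30.0
```

```bash
python3 -c "
from h import *
go(.525,.098,.0804,-204.2)"
```

```text
t 10.42 pos [0.5258 0.0995 0.0802] rpy [1.7993e+02 5.0000e-02 1.6198e+02] shift cm [ 0.04 -0.16 -0.02] turn [0.07 0.04 6.18] F [-0.2  0.5  5.4] M [ 0.33 -0.02 -0.05] open 0.058 grip 30.0 q [  32.   16.  -28.   -0.  -46. -140.]
```

play_rows --commands '[[[0,0,0,0,0,-1,0],[0,0,0,0,0,-2,0],[0,0,0,0,0,-3,0],[0,0,0,0,0,-3,0]]]'

```text
clock: 10.75
tool_pos: [0.5258, 0.0994, 0.0803]
orientation: [179.9, 0.1, 165.0]
force: [-0.7, 0.3, 7.2]
opening: 0.0583
gripper_force: 30.0
```

```bash
python3 -c "
from h import *
go(.525,.098,.0804,-204.2)"
```

```text
t 10.75 pos [0.5258 0.0994 0.0803] rpy [1.7994e+02 5.0000e-02 1.6497e+02] shift cm [ 0.04 -0.16 -0.01] turn [0.06 0.05 9.17] F [-0.7  0.3  7.2] M [ 0.2   0.04 -0.14] open 0.0583 grip 30.0 q [  32.   16.  -28.   -0.  -46. -137.]
```

play_rows --commands '[[[0,0,0,0,0,-1,0],[0,0,0,0,0,-2,0],[0,0,0,0,0,-2,0]]]'

```text
clock: 11.0
tool_pos: [0.5258, 0.0993, 0.0803]
orientation: [179.9, 0.1, 167.0]
force: [0.0, 0.7, 6.8]
opening: 0.0579
gripper_force: 30.0
```

```bash
python3 -c "
from h import *
go(.525,.098,.0804,-204.2)"
```

```text
t 11.0 pos [0.5258 0.0993 0.0803] rpy [1.7994e+02 5.0000e-02 1.6697e+02] shift cm [ 0.05 -0.15 -0.01] turn [ 0.06  0.05 11.17] F [0.  0.7 6.8] M [ 0.13  0.15 -0.  ] open 0.0579 grip 30.0 q [  32.   16.  -28.   -0.  -46. -135.]
```

play_rows --commands '[[[0,0,0,0,0,-1,0],[0,0,0,0,0,-2,0],[0,0,0,0,0,-2,0]]]'

```text
clock: 11.25
tool_pos: [0.5258, 0.0993, 0.0804]
orientation: [180.0, 0.1, 169.0]
force: [0.3, -0.9, 8.1]
opening: 0.0584
gripper_force: 30.0
```

```bash
python3 -c "
from h import *
go(.525,.098,.0804,-204.2)"
```

```text
t 11.25 pos [0.5258 0.0993 0.0804] rpy [1.7995e+02 6.0000e-02 1.6897e+02] shift cm [ 0.06 -0.14 -0.  ] turn [ 0.05  0.05 13.17] F [ 0.3 -0.9  8.1] M [ 0.14  0.18 -0.16] open 0.0584 grip 30.0 q [  32.   16.  -28.    0.  -46. -133.]
```

play_rows --commands '[[[0,0,0,0,0,-2,0],[0,0,0,0,0,-4,0]]]'

```text
clock: 11.42
tool_pos: [0.5258, 0.0993, 0.0805]
orientation: [180.0, 0.1, 173.0]
force: [-0.7, -0.3, 9.7]
opening: 0.0581
gripper_force: 30.0
```

```bash
python3 -c "
from h import *
go(.525,.098,.0804,-204.2)"
```

```text
t 11.42 pos [0.5258 0.0993 0.0805] rpy [1.7996e+02 6.0000e-02 1.7298e+02] shift cm [ 0.07 -0.14  0.01] turn [ 0.05  0.05 17.18] F [-0.7 -0.3  9.7] M [ 0.04  0.38 -0.27] open 0.0581 grip 30.0 q [  32.   16.  -28.    0.  -46. -129.]
```

play_rows --commands '[[[0,0,-0.01,0,0,-2,0],[0,0,-0.01,0,0,-4,0]]]'

```text
clock: 11.58
tool_pos: [0.5258, 0.0993, 0.0806]
orientation: [180.0, 0.1, 177.0]
force: [-0.7, 0.2, 10.0]
opening: 0.0581
gripper_force: 30.0
```

```bash
python3 -c "
from h import *
go(.525,.098,.0804,-204.2)
t=snapshot('side')
a=cv2.resize(t['frame'][235:325,260:350],None,fx=6,fy=6,interpolation=2)
cv2.imwrite('pics/s5.png',cv2.convertScaleAbs(a,alpha=1.3)[:,:,::-1])"
```

```text
t 11.58 pos [0.5258 0.0993 0.0806] rpy [1.7996e+02 6.0000e-02 1.7700e+02] shift cm [ 0.08 -0.13  0.02] turn [ 0.05  0.06 21.2 ] F [-0.7  0.2 10. ] M [-0.02  0.41 -0.29] open 0.0581 grip 30.0 q [  32.   16.  -28.    0.  -46. -125.]
```

View pics/s5.png

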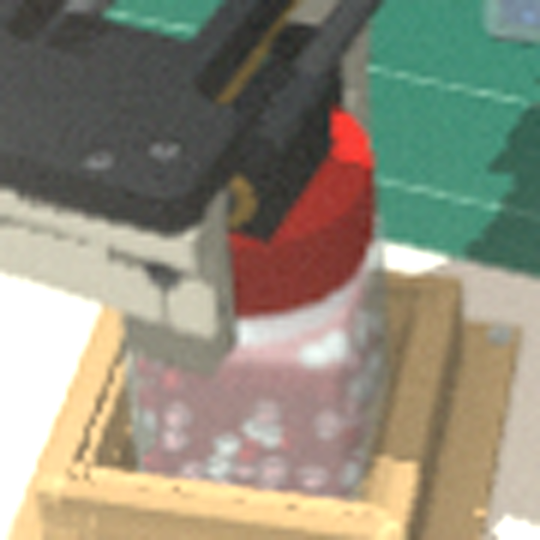

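The picture shows the jar sitting square in the well while the lid turns. The lid is climbing, with z up 0.4 mm and the upward force rising. It started turning against the jar at about tool yaw 161, so I'm aiming for about 220.

play_rows --commands '[[[0,0,-0.01,0,0,-3,0],[0,0,-0.02,0,0,-6,0],[0,0,-0.03,0,0,-9,0],[0,0,-0.04,0,0,-12,0],[0,0,-0.05,0,0,-15,0],[0,0,-0.06,0,0,-18,0]]]'

```text
clock: 12.13
tool_pos: [0.5258, 0.0992, 0.0812]
orientation: [180.0, 0.1, -165.0]
force: [-0.5, -0.9, 9.2]
opening: 0.058
gripper_force: 30.0
```

```bash
python3 -c "
from h import *
go(.525,.098,.0804,-204.2)"
```

```text
t 12.13 pos [0.5258 0.0992 0.0812] rpy [ 1.7999e+02  6.0000e-02 -1.6495e+02] shift cm [ 0.1  -0.09  0.08] turn [ 0.04  0.06 39.25] F [-0.5 -0.9  9.2] M [-0.21  0.27 -0.29] open 0.058 grip 30.0 q [  32.   16.  -28.    0.  -46. -107.]
```

play_rows --commands '[[[0,0,-0.01,0,0,-3,0],[0,0,-0.02,0,0,-6,0],[0,0,-0.03,0,0,-9,0]]]'

```text
clock: 12.38
tool_pos: [0.5257, 0.0991, 0.0814]
orientation: [180.0, 0.1, -156.0]
force: [-0.5, -1.4, 8.1]
opening: 0.0582
gripper_force: 30.0
```

```bash
python3 -c "
from h import *
go(.525,.098,.0804,-204.2)"
```

```text
t 12.38 pos [0.5257 0.0991 0.0814] rpy [ 1.8000e+02  6.0000e-02 -1.5595e+02] shift cm [ 0.11 -0.07  0.1 ] turn [3.000e-02 6.000e-02 4.825e+01] F [-0.5 -1.4  8.1] M [-0.22  0.33 -0.31] open 0.0582 grip 30.0 q [ 32.  16. -28.   0. -47. -98.]
```

play_rows --commands '[[[0,0,-0.01,0,0,-3,0],[0,0,-0.01,0,0,-6,0]]]'

```text
clock: 12.55
tool_pos: [0.5259, 0.0992, 0.0816]
orientation: [-180.0, 0.1, -149.9]
force: [-0.7, 0.3, 10.1]
opening: 0.0577
gripper_force: 30.0
```

```bash
python3 -c "
from h import *
go(.525,.098,.0804,-204.2)"
```

```text
t 12.55 pos [0.5259 0.0992 0.0816] rpy [-1.7999e+02  8.0000e-02 -1.4994e+02] shift cm [ 0.14 -0.05  0.12] turn [2.000e-02 8.000e-02 5.426e+01] F [-0.7  0.3 10.1] M [-0.06  0.28 -0.11] open 0.0577 grip 30.0 q [ 32.  16. -28.   0. -47. -92.]
```

play_rows --commands '[[[0,0,-0.02,0,0,-3,0],[0,0,-0.03,0,0,-5,0],[0,0,-0.03,0,0,-5,0]]]'

```text
clock: 12.8
tool_pos: [0.526, 0.0993, 0.0817]
orientation: [-180.0, 0.1, -144.9]
force: [-0.2, -0.1, 6.3]
opening: 0.058
gripper_force: 30.0
```

```bash
python3 -c "
from h import *
go(.525,.098,.0804,-204.2)"
```

```text
t 12.8 pos [0.526  0.0993 0.0817] rpy [-1.7999e+02  8.0000e-02 -1.4494e+02] shift cm [ 0.16 -0.05  0.13] turn [3.000e-02 8.000e-02 5.926e+01] F [-0.2 -0.1  6.3] M [ 0.07 -0.04  0.04] open 0.058 grip 30.0 q [ 32.  16. -28.   0. -47. -87.]
```

play_rows --commands '[[[0,0,-0.03,0,0,-3,0],[0,0,-0.05,0,0,-5,0],[0,0,-0.05,0,0,-5,0]]]'

```text
clock: 13.05
tool_pos: [0.5257, 0.0993, 0.0818]
orientation: [-180.0, 0.0, -140.0]
force: [1.6, 1.4, 3.1]
opening: 0.058
gripper_force: 30.0
```

```bash
python3 -c "
from h import *
go(.525,.098,.0804,-204.2)"
```

```text
t 13.05 pos [0.5257 0.0993 0.0818] rpy [-1.8000e+02  5.0000e-02 -1.3999e+02] shift cm [ 0.13 -0.06  0.14] turn [3.000e-02 4.000e-02 6.421e+01] F [1.6 1.4 3.1] M [ 0.28 -0.27  0.03] open 0.058 grip 30.0 q [ 32.  16. -28.  -0. -47. -82.]
```

The moment has fallen to zero at about 59° of lid turn, so the lid is free. I'll lift a few millimetres straight up and check the weight.

play_rows --commands '[[[0,0,-0.1,0,0,0,0],[0,0,-0.2,0,0,0,0],[0,0,-0.3,0,0,0,0],[0,0,-0.4,0,0,0,0],[0,0,-0.4,0,0,0,0],[0,0,-0.4,0,0,0,0]]]'

```text
clock: 13.55
tool_pos: [0.5251, 0.0988, 0.0855]
orientation: [180.0, -0.0, -140.2]
force: [-0.4, 0.3, -1.2]
opening: 0.058
gripper_force: 30.0
```

```bash
python3 -c "
from h import *
for i in range(4): go(.525,.098,.0804,-204.2);snapshot('top')"
```

```text
t 13.55 pos [0.5251 0.0988 0.0855] rpy [ 1.7999e+02 -3.0000e-02 -1.4017e+02] shift cm [ 0.05 -0.05  0.51] turn [-1.000e-02 -3.000e-02  6.403e+01] F [-0.4  0.3 -1.2] M [ 0.05  0.04 -0.02] open 0.058 grip 30.0 q [ 32.  15. -28.  -0. -47. -82.]
t 13.6 pos [0.5251 0.0987 0.0855] rpy [ 1.7999e+02 -3.0000e-02 -1.4017e+02] shift cm [ 0.05 -0.05  0.51] turn [-1.000e-02 -3.000e-02  6.403e+01] F [-0.4 -0.   0. ] M [0.04 0.03 0.04] open 0.0581 grip 30.0 q [ 32.  15. -28.  -0. -47. -82.]
t 13.65 pos [0.5251 0.0988 0.0855] rpy [ 1.7999e+02 -2.0000e-02 -1.4016e+02] shift cm [ 0.06 -0.05  0.51] turn [-1.000e-02 -3.000e-02  6.404e+01] F [ 0.3  1.4 -1.3] M [ 0.05  0.02 -0.02] open 0.0584 grip 30.0 q [ 32.  15. -28.  -0. -47. -82.]
t 13.7 pos [0.5252 0.0988 0.0856] rpy [ 1.8000e+02 -2.0000e-02 -1.4016e+02] shift cm [ 0.07 -0.05  0.52] turn [-1.000e-02 -2.000e-02  6.404e+01] F [-0.7 -0.5 -1.3] M [ 0.02 -0.01  0.05] open 0.058 grip 30.0 q [ 32.  15. -28.  -0. -47. -82.]
```

Only the lid's weight remains. I'll lift straight up until the lid's lower edge is about 2 cm above the mouth, i.e. TCP around 0.114.

play_rows --commands '[[[0,0,-0.2,0,0,0,0],[0,0,-0.5,0,0,0,0],[0,0,-0.9,0,0,0,0],[0,0,-1.3,0,0,0,0],[0,0,-1.7,0,0,0,0],[0,0,-2.1,0,0,0,0],[0,0,-2.5,0,0,0,0],[0,0,-2.75,0,0,0,0],[0,0,-2.85,0,0,0,0],[0,0,-2.85,0,0,0,0],[0,0,-2.85,0,0,0,0]]]'

```text
clock: 14.67
tool_pos: [0.5253, 0.0989, 0.1141]
orientation: [180.0, -0.0, -140.2]
force: [0.6, -0.3, -0.9]
opening: 0.0584
gripper_force: 30.0
```

```bash
python3 -c "
from h import *
go(.525,.098,.114,-140)
t=snapshot('side')
a=cv2.resize(t['frame'][205:325,250:370],None,fx=5,fy=5,interpolation=2)
cv2.imwrite('pics/s6.png',cv2.convertScaleAbs(a,alpha=1.3)[:,:,::-1])"
```

```text
t 14.67 pos [0.5253 0.0989 0.1141] rpy [ 180.     -0.   -140.15] shift cm [ 0.08 -0.05  0.01] turn [ 0.   -0.   -0.15] F [ 0.6 -0.3 -0.9] M [-0.01  0.03 -0.01] open 0.0584 grip 30.0 q [ 32.  13. -26.  -0. -51. -82.]
```

View pics/s6.png

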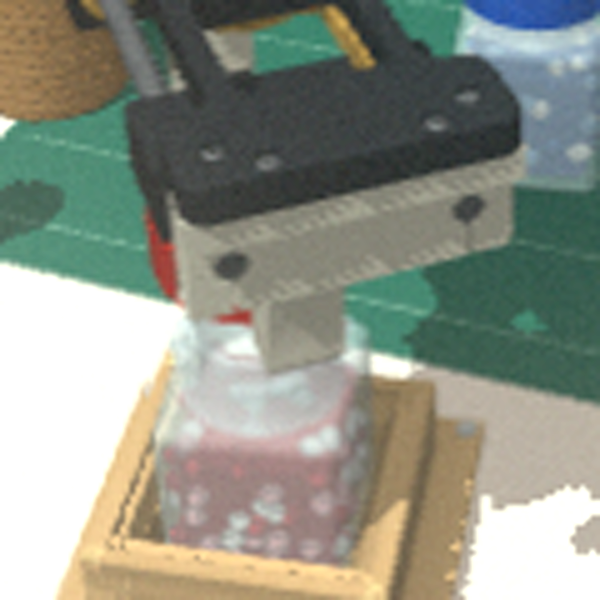

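The jar is upright and seated in the well with its mouth open at about crop (270,350). The red lid is in the gripper above it, level and centred, so I'm handing the job in.

```bash
python3 -c "
from plant import *
print(close_job())"
```

```text
the job is handed in; nothing more can be done
None
```

The job is handed in: the bead jar is seated upright in the well, and its lid came free after about 59° of turn. The gripper now holds the lid level and centred about 2 cm above the open mouth; the robot's clock was at about 14.7 s.

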